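# Close and fasten the power-supply cover

## Robot

A 7-joint arm with a two-finger parallel gripper is mounted at the origin on the work surface. World frame = base frame: x ahead of the robot, y to its left, z up, the work surface at z = 0. Lengths are in m, angles in rad, forces in N, time in s.
With the tool pointing down it reaches from about 0.35 to 0.9 m from the base axis. Payload 19.9 kg.
Tool frame: the origin (TCP) lies on the centre line of the jaws, within the pads' length; the fingertips stand r.tip_extent ahead of it and the grasp point (between the pads) is the TCP (r.tip_extent is the distance from the TCP to the fingertips, in m); z points along the fingers, x is the direction in which the jaws open and shut, and the axes are right-handed (so a half turn about z gives the same grasp; the last joint's range is limited). The gripper opens to 94 mm and grips with 3 to 60 N. Pads are 16 mm wide; open, the fingers measure 119 mm over their backs; the gripper's body (75 mm by 177 mm) begins 78 mm behind the grasp point.
Start: joints at [-0.042, 0.417, -0.01, 1.614, 0.005, 1.111, -0.053], TCP at [0.625, 0, 0.203] pointing down, gripper open.
Joint ranges: [-2.81, 2.81], [-0.39, 2.02], [-1.27, 1.25], [0.06, 2.57], [-1.19, 4.33], [0.19, 2], [-2.82, 2.82]. Speed limits (rad/s): [1.89, 1.89, 2.39, 2.39, 3.01, 3.01, 3.01].

## Interface

Orientations are given as a unit quaternion [x, y, z, w].
In Python, from rig import r gives the robot as it stands.
- The arm moves only by the tool play_rows, never from a script. Its argument "targets" is a list of rows, each a list of 5 numbers: the shift along the tool's x, y, z in cm, then the turn about the tool's z in rad, then the opening, from 0 (shut) to 1 (fully open). A call has 1 to 20 rows; each row is the pose to reach, as a shift and turn from the pose commanded when the call began, along the tool's axes at that moment; what a row does not reach only later rows make up. A row lasts 1/8 s, in which the tool goes at most 62.5 mm and 10.7 degrees, less where a joint would pass 70% of its speed; a pose out of reach is approached as far as the arm can. A call with a gripper value outside its range is refused whole. The fingers move at their own pace and stop on an object; "grip_force" is the grip in N (left out, the last holds). Time passes only in rows, so rows that repeat a pose let the fingers close. It gives the time, the measured TCP pose, the force and the opening at its end, in the units of the state.
- r.get_state(): the state, without advancing time (a new reading comes with each control period).
- r.snapshot(name): name is "scene" or "side" or "wrist"; returns (picture, depth): 384x512x3 uint8, red, green, blue; 384x512 float32, m along the optical axis (not along the pixel's ray), 0 where there is no reading.
- r.camera_info(name): a dict with "fov_y" (degrees; the focal length in pixels is half the picture's height over the tangent of half this angle, whatever the lens; pixels are square), "cx", "cy" (the principal point, pixels), "world_from_camera" (4x4, takes a point from camera to world coordinates). Camera axes: x right, y down, z forward; pixel columns grow to the right and rows downward; lengths in m; the calibration is good to about 2 mm. The wrist camera is an equidistant fisheye: a pixel r from the principal point sees the ray r / f radians off the axis. A picture is of the moment at which its call begins: read the wrist's pose just before it. camera_info takes no time and is no camera call; for the wrist camera it gives the pose at the moment of the call.
- r.hand_in(): hands the job in, once; it reports no verdict.
Trained networks look in the newest picture that a camera, given by its name, has taken for a name from the list of things; names that differ only in an ending like _2 or _b are one class to them, and where a whole thing is asked for, a point or a joint stands for the part that bears it (a point fixed in the world has none). Each returns a list of dicts, best first, with "conf" (0 to 1); they miss things now and then, are a little off and sometimes report something else, mostly with a low value. They report only what shows in the picture. A call takes as long as a camera call. They do not tell look-alikes from the thing itself.
- r.recognise(label, camera): "bbox" ([left, top, right, bottom] in pixels, round what is visible of it).
- r.regions_of(label, camera): "region" (384x512 bool, what is visible of it) and "bbox" ([left, top, right, bottom] in pixels, round what is visible of it).
- r.tip_of(label, camera): "pixel" ([row, column] in pixels: a listed point, or the origin of a listed thing).
The state is a dict: "clock": time; "joint_pos": joint angles; "qvel": joint speeds; "effort": joint torques, N m; "position": TCP position; "ee_rot": TCP orientation; "force": force on the tool from outside, world axes, zero at the start; "torque": the same for the moment, N m; "grip_width": finger opening in m.
Only numpy, scipy, OpenCV 4.12 (cv2) and the standard library are available. Lean on these libraries where they do the work, as an engineer would, in place of code of your own. Each camera call takes 0.05 s, during which the arm holds its last target.

## Task

The repair is finished: swing the open hinged cover of the power supply over past upright and lower it gently, without letting it drop or slam, until it lies fully closed on the case. Then screw down the big knurled screw on the cover, clockwise, until it stops tight. Leave the solder spool and the flux tin where they are.

Things in the scene. Friction and masses are not known exactly. Their poses are not given: they have to be found in the camera images.
- case: open-topped sheet-metal power-supply case fixed to the bench, 120 mm deep (its x) by 180 mm wide (its y), rim 88 mm above the bench; origin: centre of the underside. Its front, on the -x side, looks roughly at the robot (yaw varies), its hinge side is +x
- cover (a joint): angle (rad) of the cover about the hinge along the case's y axis at the rim of its +x side: 0 = lying closed and level on the rim, 1.57 = upright, 1.92 = leaning back (towards the case's +x) against its stop, as at the start. No spring, little friction and a weak damper, so that left alone it falls: shut from below 1.57, open from above. About 0.3 kg
- cover_hinge (a point): middle of the cover's hinge line, 60 mm from the case's origin along the case's x, 89.5 mm above the bench; its axes turn with the cover: x points away from the free edge, z out of the cover's upper face
- cover_pull (a point): centre of the round pull bar (10 mm diameter, 70 mm long, parallel to the hinge) on the cover's free edge, 150 mm from the hinge line. A flat tab 3 mm thick, 70 mm wide, joins it to the cover (180 mm wide, 3 mm thick, slotted sheet): when closed, tab and bar overhang the case's front by 30 mm plus the bar's radius, with nothing below them. Axes as cover_hinge
- screw (a joint): turning angle (rad) of the knurled screw on the cover; grows as it is turned clockwise (seen from above with the cover closed). It stops tight at 3.0; the start lies between 0.3 and 1.4. It does not rise or sink noticeably; stiff, about 0.05 N m, and stays where it is left
- screw_grip (a point): on the axis of the knurled round brass screw head (32 mm diameter, 30 mm high, between 6 and 36 mm above the cover's upper face), 25 mm above that face, at the height to grip. The axis stands square on the cover's upper face, 95 mm from the hinge line and 60 mm to the case's +y side of the middle. With the cover closed it points straight up. The point turns with the screw
- spool_mid (a point): centre of a grey solder spool standing on the bench, 64 mm diameter, 44 mm high; to be left alone
- tin_mid (a point): centre of a round flat flux tin on the bench, 79 mm diameter, 34 mm high; to be left alone
Not all that is in view belongs to the job. Leave any brown or red look-alike of the case alone.

How it is judged:
By the outcome, as a careful person would: the job done as asked, in the order asked, and still so for the second after the job is handed in, with the robot touching nothing.
It also fails if it takes over 67 s, if anything falls off the work surface, if the arm or the gripper's body presses on something with over 40 N, if the wrist force passes 120 N, or if a joint passes its speed limit or range.

## Working session

There is one attempt and no reset: what is moved stays moved. The work goes in short steps, Python scripts to look and compute and a tool call to move; the robot and the scene stay as the last step left them, time stands still between calls to the robot, and variables do not carry over. Pictures are saved under pics/ and viewed, and the job is handed in when it is done.

Besides the shell and the picture viewer there is one more tool, called after "Request:" by a JSON object that holds its "name" and its "arguments". play_rows: Moves the arm, as the interface text tells. Its arguments: {"type":"object","properties":{"targets":{"type":"array"},"grip_force":{"type":"number"}},"required":["targets"]}

```bash
ls; mkdir -p pics; python3 - <<'E'
from rig import r
import cv2, numpy as np
print(r.get_state(), r.tip_extent)
for n in ("scene","side","wrist"):
    p,d=r.snapshot(n); cv2.imwrite(f"pics/{n}0.png",p[:,:,::-1]); np.save(f"pics/{n}0.npy",d)
    print(n,r.camera_info(n))
    for l in ("case","cover","cover_hinge","cover_pull","screw_grip","spool_mid","tin_mid"):
        try: print(l,[(np.round(t['pixel']).tolist(),round(t['conf'],2)) for t in r.tip_of(l,n)])
        except Exception as e: print(l,e)
E
```

```text
pics
{'clock': 0.0, 'joint_pos': array([-0.04151102,  0.41797786, -0.01028986,  1.61416231,  0.00470206,
        1.11069553, -0.05299435]), 'qvel': array([ 5.57570989e-04,  1.34170924e-03, -2.70058600e-04,  3.56055490e-05,
       -1.67991824e-03, -9.57154456e-04,  8.72525893e-04]), 'effort': array([ 3.52895018e-03, -8.51262331e+01,  6.40313700e-01, -4.25991547e+01,
       -4.87577857e-02,  1.87510403e-02,  1.73272206e-04]), 'position': array([ 6.24624468e-01, -1.46616500e-05,  2.02427910e-01]), 'ee_rot': array([ 9.99999814e-01,  6.88296692e-06, -6.07785205e-04,  4.91669222e-05]), 'force': array([-0.80635459, -0.17019328,  1.02989525]), 'torque': array([ 0.03389994,  0.03027612, -0.00270101]), 'grip_width': 0.09440204279388162} 0.019
scene {'fov_y': 53.432260948958735, 'cx': 260.0390281302918, 'cy': 194.64770128812762, 'world_from_camera': array([[-0.65688855,  0.41583717, -0.62894903,  1.23908208],
       [ 0.7538647 ,  0.37729216, -0.53790207,  0.66584013],
       [ 0.01361787, -0.82748418, -0.56132386,  0.76362635],
       [ 0.        ,  0.        ,  0.        ,  1.        ]])}
cas
[... 1523 characters left out ...]
era': array([[ 9.99998991e-01, -1.10003759e-03,  8.98825888e-04,
         6.25968375e-01],
       [-8.12473336e-04, -9.61920090e-01, -2.73329618e-01,
         8.11487920e-02],
       [ 1.16527153e-03,  2.73328612e-01, -9.61920013e-01,
         3.84528590e-01],
       [ 0.00000000e+00,  0.00000000e+00,  0.00000000e+00,
         1.00000000e+00]])}
case [([95.0, 53.0], 0.95), ([199.0, 184.0], 0.63)]
cover it knows: case, cover_hinge, cover_pull, screw_grip, spool_mid, tin_mid
cover_hinge [([221.0, 219.0], 0.91), ([98.0, 44.0], 0.62)]
cover_pull [([298.0, 280.0], 0.65)]
screw_grip [([188.0, 279.0], 0.97), ([301.0, 278.0], 0.51)]
spool_mid [([370.0, 201.0], 0.69)]
tin_mid [([296.0, 278.0], 0.21)]
```

View pics/scene0.png

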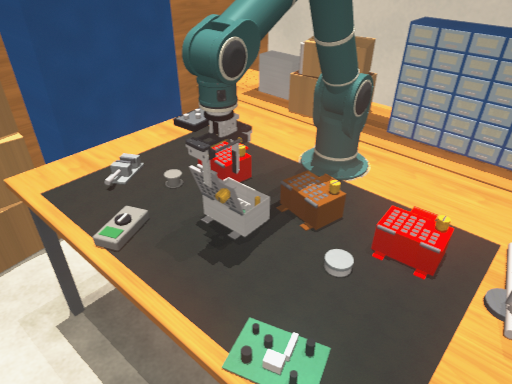

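View pics/side0.png

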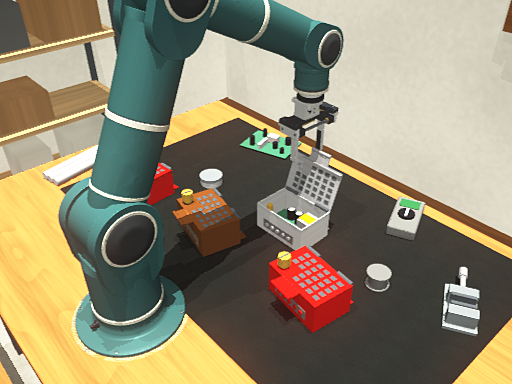

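View pics/wrist0.png

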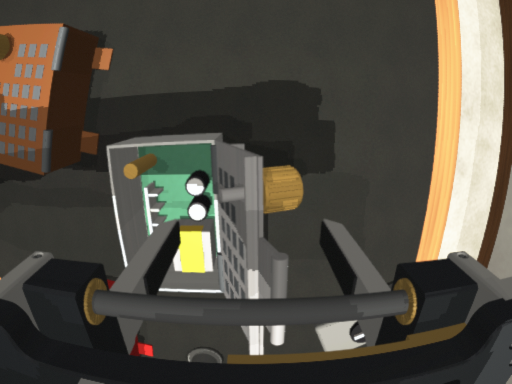

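```bash
cat > h.py <<'E'
import numpy as np, cv2
from rig import r
def ray(ci,n,u,v):
    f=192/np.tan(np.radians(ci['fov_y']/2)); x=(u-ci['cx'])/f; y=(v-ci['cy'])/f
    if n=='wrist':
        t=np.hypot(x,y); s=np.where(t>1e-9,np.tan(t)/np.maximum(t,1e-9),1); x=x*s;y=y*s
    return x,y
def cloud(n,d,ci):
    v,u=np.mgrid[0:384,0:512]; x,y=ray(ci,n,u,v)
    P=np.stack([x*d,y*d,d],-1); T=ci['world_from_camera']
    return P@T[:3,:3].T+T[:3,3]
E
python3 - <<'E'
from h import *
for n in ("scene","side","wrist"):
    W=cloud(n,np.load(f"pics/{n}0.npy"),r.camera_info(n)); np.save(f"pics/{n}0W.npy",W)
W=np.load("pics/wrist0W.npy")
for (v,u) in [(145,115),(145,218),(290,122),(290,220),(262,280),(300,278),(335,277),(188,280),(188,299),(150,252),(250,252),(170,262),(205,262)]: print("wrist",v,u,W[v,u].round(3))
W=np.load("pics/scene0W.npy")
for (v,u) in [(168,206),(196,221),(160,206),(150,208),(200,224),(210,205),(232,262),(205,268),(178,174),(260,336),(260,340)]: print("scene",v,u,W[v,u].round(3))
W=np.load("pics/side0W.npy")
for (v,u) in [(198,306),(153,322),(200,258),(245,312),(165,310),(224,328),(276,376),(175,211)]: print("side",v,u,W[v,u].round(3))
for n in ("scene","side"):
    p=cv2.imread(f"pics/{n}0.png"); c=p[120:260,170:290] if n=="scene" else p[80:260,240:360]
    cv2.imwrite(f"pics/{n}0c.png",cv2.resize(c,None,fx=4 if n=="scene" else 3.3,fy=4 if n=="scene" else 3.3))
p=cv2.imread("pics/wrist0.png");cv2.imwrite("pics/wrist0c.png",cv2.resize(p[120:384,90:350],None,fx=2.2,fy=2.2))
E
```

```text
wrist 145 115 [0.481 0.048 0.087]
wrist 145 218 [0.596 0.047 0.104]
wrist 290 122 [0.573 0.011 0.288]
wrist 290 220 [ 0.591 -0.124  0.092]
wrist 262 280 [ 0.644 -0.006  0.232]
wrist 300 278 [0.634 0.029 0.316]
wrist 335 277 [ 0.644 -0.063  0.234]
wrist 188 280 [0.647 0.026 0.184]
wrist 188 299 [0.662 0.025 0.18 ]
wrist 150 252 [0.629 0.027 0.003]
wrist 250 252 [ 0.628 -0.014  0.199]
wrist 170 262 [0.634 0.042 0.2  ]
wrist 205 262 [0.634 0.019 0.199]
scene 168 206 [0.685 0.008 0.268]
scene 196 221 [0.659 0.031 0.178]
scene 160 206 [0.706 0.034 0.31 ]
scene 150 208 [0.696 0.034 0.333]
scene 200 224 [0.654 0.036 0.165]
scene 210 205 [ 0.594 -0.122  0.02 ]
scene 232 262 [0.536 0.075 0.   ]
scene 205 268 [0.477 0.048 0.06 ]
scene 178 174 [ 0.559 -0.322  0.043]
scene 260 336 [0.521 0.329 0.033]
scene 260 340 [0.515 0.338 0.035]
side 198 306 [ 0.591 -0.042  0.091]
side 153 322 [ 0.641 -0.048  0.23 ]
side 200 258 [ 0.561  0.14  -0.   ]
side 245 312 [ 0.527 -0.134  0.002]
side 165 310 [ 0.625 -0.019  0.183]
side 224 328 [ 0.635 -0.1    0.002]
side 276 376 [ 0.529 -0.357  0.037]
side 175 211 [0.508 0.322 0.034]
```

View pics/scene0c.png

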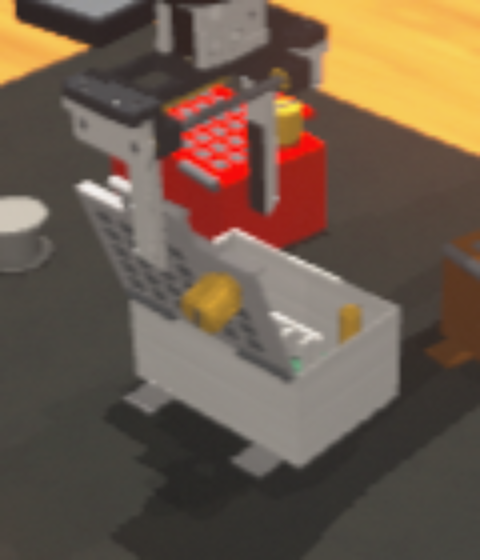

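View pics/side0c.png

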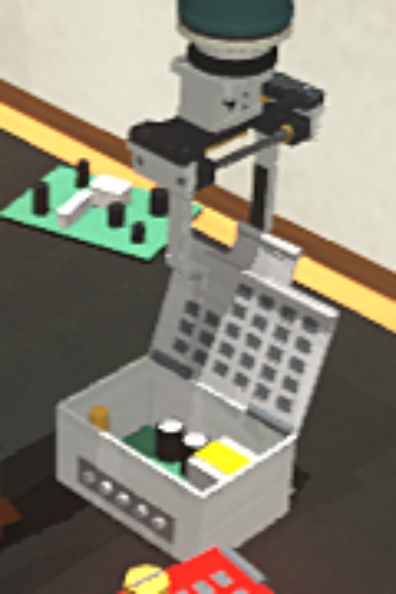

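View pics/wrist0c.png

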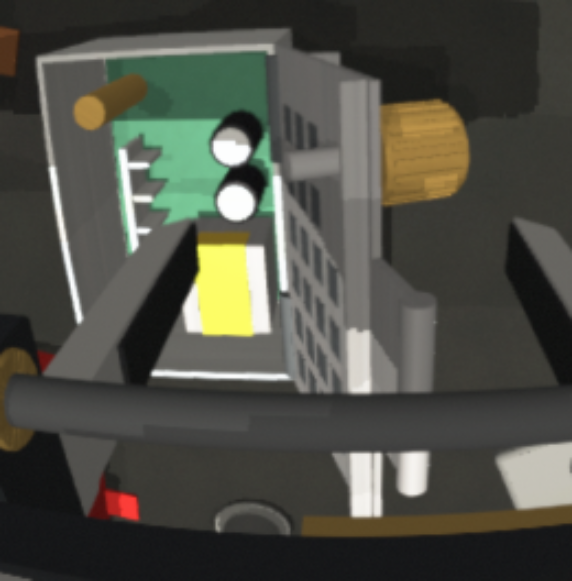

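```bash
python3 - <<'E'
import numpy as np
from h import *
W=np.load("pics/wrist0W.npy"); 
v,u=np.mgrid[0:384,0:512]
m=(W[...,2]>.222)&(W[...,2]<.242)&(W[...,0]>.63)&(W[...,0]<.665)&(u>268)&(u<292)&(v>245)
P=W[m]; print(len(P),P.min(0),P.max(0)); 
for lo in np.arange(-.09,.02,.01):
    q=P[(P[:,1]>lo)&(P[:,1]<=lo+.01)]
    if len(q): print(round(lo,3),len(q),q.mean(0).round(4),q[:,0].min().round(4),q[:,0].max().round(4),q[:,2].max().round(4))
# all clouds
for n in ("scene","side","wrist"):
    W=np.load(f"pics/{n}0W.npy").reshape(-1,3)
    # rim points: z .084-.0925
    q=W[(W[:,2]>.083)&(W[:,2]<.093)&(W[:,0]>.46)&(W[:,0]<.62)&(W[:,1]>-.16)&(W[:,1]<.07)]
    print(n,len(q)); 
    if len(q)>20:
        print(cv2.minAreaRect((q[:,:2]*1000).astype(np.float32)))
    # cover pts
    q=W[(W[:,2]>.1)&(W[:,2]<.185)&(W[:,0]>.59)&(W[:,0]<.645)&(W[:,1]>-.13)&(W[:,1]<.06)]
    if len(q)>50:
        A=np.c_[q[:,1:],np.ones(len(q))]; k=np.ones(len(q),bool)
        for i in range(6):
            c=np.linalg.lstsq(A[k],q[k,0],rcond=None)[0]; e=abs(A@c-q[:,0]); k=e<max(.003,np.percentile(e,50))
        print("x=a y+b z+c",c,k.sum(),len(q),"hinge x at y=-.04,z=.0895",c@[-.04,.0895,1],q[k][:,1].min(),q[k][:,1].max())
E
```

```text
981 [ 0.63911798 -0.07437216  0.22222635] [ 0.65002706 -0.00275019  0.2345419 ]
-0.08 50 [ 0.6443 -0.0717  0.2321] 0.6402 0.6494 0.2337
-0.07 141 [ 0.6449 -0.0649  0.2322] 0.6401 0.65 0.2341
-0.06 67 [ 0.6445 -0.0576  0.2327] 0.6403 0.6493 0.2344
-0.04 27 [ 0.6431 -0.031   0.2316] 0.6394 0.6488 0.2339
-0.03 210 [ 0.644  -0.025   0.2323] 0.6392 0.6493 0.2345
-0.02 224 [ 0.6438 -0.015   0.2323] 0.6393 0.6489 0.2345
-0.01 262 [ 0.6436 -0.0055  0.2303] 0.6391 0.6485 0.2343
scene 231
((534.5386962890625, -39.344085693359375), (131.791015625, 182.67190551757812), 1.6638157367706299)
x=a y+b z+c [-0.02165516  0.36320464  0.56063307] 471 509 hinge x at y=-.04,z=.0895 0.5940060874882731 -0.12929021823979747 0.05235992578750437
side 373
((532.1495361328125, -43.375587463378906), (132.2847900390625, 184.44601440429688), 1.3876479864120483)
x=a y+b z+c [-0.01864575  0.36925205  0.55791377] 1074 1454 hinge x at y=-.04,z=.0895 0.5917076611059455 -0.12979763169914427 0.049088146805645216
wrist 1609
((532.8427124023438, -41.25230407714844), (123.61203002929688, 181.9951629638672), 0.9591553211212158)
x=a y+b z+c [-0.02135185  0.36208516  0.55923021] 3307 3826 hinge x at y=-.04,z=.0895 0.5924909100997449 -0.12937246144955034 0.051438834259143806
```

Request:
{"name": "play_rows", "arguments": {"targets": [[0, 0, -4, 0, 1], [0, 0, -8, 0, 1], [0.5, 1, -8, -0.18, 1], [1, 2, -8, -0.36, 1], [1.5, 3, -8, -0.54, 1], [1.95, 3.85, -8, -0.72, 1], [1.95, 3.85, -8, -0.9, 1], [1.95, 3.85, -8, -1.08, 1], [1.95, 3.85, -8, -1.26, 1], [1.95, 3.85, -8, -1.44, 1], [1.95, 3.85, -8, -1.59, 1], [1.95, 3.85, -8, -1.59, 1]]}}

```text
clock: 2.55
position: [0.6445, -0.0387, 0.283]
ee_rot: [0.701, 0.714, -0.0, -0.0]
force: [-0.8, -0.4, 0.9]
grip_width: 0.0942
```

```bash
python3 - <<'E'
from h import *
s=r.get_state();print(s)
p,d=r.snapshot("wrist");ci=r.camera_info("wrist");cv2.imwrite("pics/w1.png",p[:,:,::-1]);W=cloud("wrist",d,ci);np.save("pics/w1W.npy",W)
m=(W[...,2]>.226)&(W[...,2]<.242)&(W[...,0]>.63)&(W[...,0]<.66)&(abs(W[...,1]+.04)<.05)
P=W[m];print(len(P),P.min(0),P.max(0))
for lo in np.arange(-.09,.02,.01):
    q=P[(P[:,1]>lo)&(P[:,1]<=lo+.01)]
    if len(q): print(round(lo,3),len(q),q.mean(0).round(4),q[:,0].min().round(4),q[:,0].max().round(4),q[:,2].max().round(4))
E
```

```text
{'clock': 2.55, 'joint_pos': array([ 0.20333482,  0.41030303, -0.26554472,  1.45204067,  0.10892766,
        1.2938531 ,  1.51799895]), 'qvel': array([-0.01150704, -0.00144742,  0.01653629,  0.00048765, -0.00801586,
       -0.00274408, -0.08683563]), 'effort': array([  0.45602429, -86.23814106,  -4.88673314, -45.46190858,
         0.23580641,   0.09946319,   2.75054522]), 'position': array([ 0.64446613, -0.03867531,  0.28298293]), 'ee_rot': array([ 7.00648823e-01,  7.13506285e-01, -1.40597890e-05, -9.03729273e-05]), 'force': array([-0.80158234, -0.37297644,  0.91399554]), 'torque': array([ 0.15798708, -0.00138012,  0.00603424]), 'grip_width': 0.09415920739765053}
1001 [ 0.638649   -0.07321513  0.22652553] [ 0.64865259 -0.00376856  0.23529702]
-0.08 48 [ 0.6437 -0.0715  0.2319] 0.64 0.6487 0.2344
-0.07 142 [ 0.6436 -0.0648  0.2319] 0.6399 0.6486 0.2345
-0.06 143 [ 0.6433 -0.0549  0.2321] 0.6395 0.6486 0.2343
-0.05 143 [ 0.6432 -0.045   0.232 ] 0.6391 0.6483 0.2345
-0.04 144 [ 0.6431 -0.035   0.232 ] 0.6391 0.6484 0.2341
-0.03 144 [ 0.6429 -0.0251  0.232 ] 0.6391 0.6479 0.2353
-0.02 144 [ 0.6428 -0.0152  0.2321] 0.6389 0.648 0.2346
-0.01 93 [ 0.6427 -0.0069  0.232 ] 0.6386 0.6479 0.2348
```

View pics/w1.png

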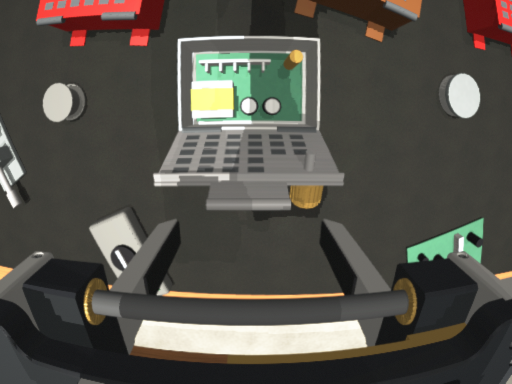

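Request:
{"name": "play_rows", "arguments": {"targets": [[0, -0.1, 2, 0, 1], [0, -0.1, 4, 0, 1], [0, -0.1, 5.3, 0, 1], [0, -0.1, 5.3, 0, 1], [0, -0.1, 5.3, 0, 0.6], [0, -0.1, 5.3, 0, 0.6], [0, -0.1, 5.3, 0, 0.6], [0, -0.1, 5.3, 0, 0.6], [0, -0.1, 5.3, 0, 0.6], [0, -0.1, 5.3, 0, 0.6]], "grip_force": 25}}

```text
clock: 3.85
position: [0.6441, -0.0384, 0.2311]
ee_rot: [0.7, 0.714, 0.001, 0.001]
force: [0.1, 0.5, 6.9]
grip_width: 0.0567
```

```bash
python3 - <<'E'
from h import *
s=r.get_state();print(s['position'],s['force'],s['torque'],s['grip_width'])
p,d=r.snapshot("wrist");cv2.imwrite("pics/w2.png",p[:,:,::-1])
p,d=r.snapshot("side");cv2.imwrite("pics/s2.png",cv2.resize(p[80:260,240:360,::-1],None,fx=3.3,fy=3.3))
E
```

```text
[ 0.6440628  -0.03841103  0.23107221] [0.05008323 0.50425989 6.89453524] [ 0.13660293 -0.08868775 -0.02920537] 0.056668588858277066
```

View pics/w2.png

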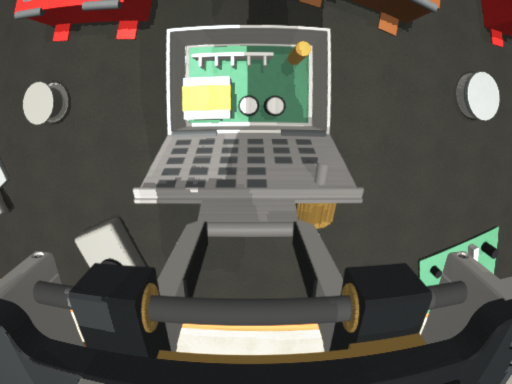

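View pics/s2.png

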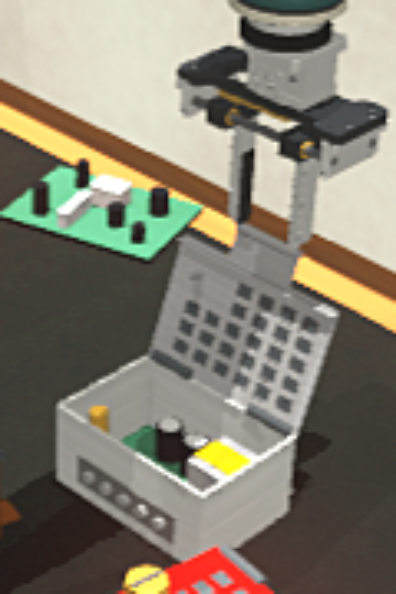

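```bash
python3 - <<'E'
from h import *
p,d=r.snapshot("wrist");ci=r.camera_info("wrist");W=cloud("wrist",d,ci);s=r.get_state();print(s['position'],s['grip_width'],s['force'])
cv2.imwrite("pics/w3.png",cv2.resize(p[170:350,140:380,::-1],None,fx=3,fy=3))
for v in range(205,242,4):
    print(v,[tuple((W[v,u]*1000).round().astype(int).tolist()) for u in (195,203,210,250,290,298,306)])
p,d=r.snapshot("scene");cv2.imwrite("pics/c3.png",cv2.resize(p[100:240,150:290,::-1],None,fx=4,fy=4))
E
```

```text
[ 0.64405978 -0.03842226  0.23105103] 0.056159929086307056 [-0.03875561  0.46958298  6.88730267]
205 [(707, -117, 1), (636, -72, 207), (636, -66, 207), (635, -37, 207), (635, -8, 207), (647, 5, 170), (643, 9, 183)]
209 [(713, -117, 1), (637, -71, 211), (637, -66, 212), (637, -37, 211), (636, -8, 212), (650, 5, 170), (646, 10, 182)]
213 [(719, -117, 1), (639, -71, 214), (639, -66, 215), (639, -37, 214), (637, -9, 216), (655, 6, 168), (651, 11, 180)]
217 [(726, -118, 0), (641, -70, 219), (641, -65, 218), (639, -37, 220), (639, -9, 219), (659, 6, 168), (655, 11, 179)]
221 [(732, -118, 1), (637, -67, 235), (641, -64, 224), (641, -37, 224), (640, -9, 224), (635, -6, 237), (659, 11, 178)]
225 [(636, -71, 244), (638, -67, 239), (642, -64, 230), (641, -37, 231), (640, -10, 231), (635, -7, 243), (635, -2, 243)]
229 [(637, -70, 249), (638, -66, 245), (643, -63, 233), (643, -37, 233), (643, -10, 233), (637, -8, 246), (635, -3, 249)]
233 [(636, -69, 256), (639, -66, 249), (646, -63, 234), (646, -37, 233), (645, -10, 234), (637, -8, 252), (635, -4, 255)]
237 [(636, -68, 262), (641, -65, 250), (758, -96, 2), (757, -35, 0), (756, 26, 2), (637, -9, 257), (634, -6, 263)]
241 [(636, -67, 267), (644, -65, 251), (765, -96, 1), (763, -35, 2), (762, 27, 1), (640, -9, 257), (635, -6, 267)]
```

View pics/w3.png

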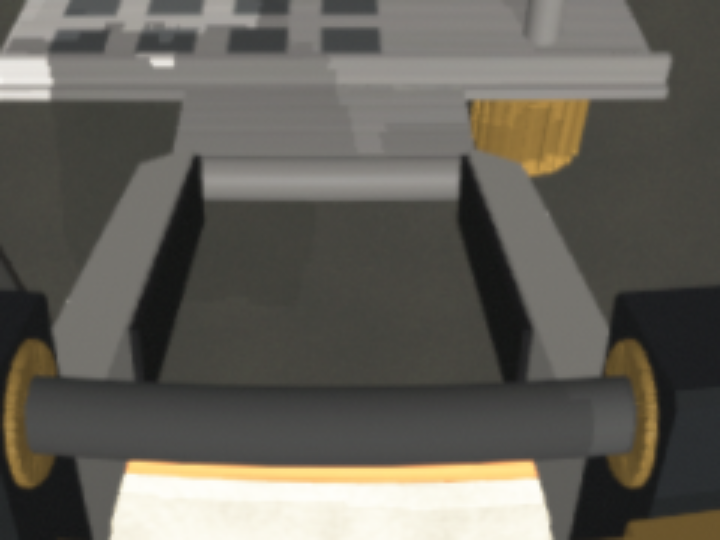

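View pics/c3.png

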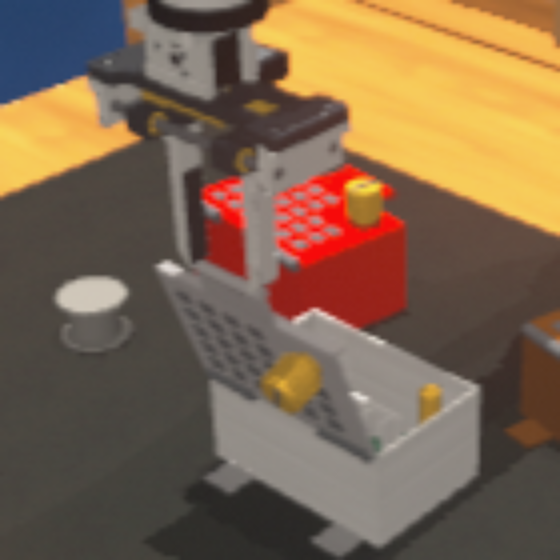

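```bash
python3 - <<'E'
from h import *
W=np.load("pics/w1W.npy")
for v,u in [(222,172),(224,178),(228,176),(222,330),(224,324),(228,326),(232,176),(240,165)]: print(v,u,W[v,u].round(3))
p=cv2.imread("pics/w1.png"); cv2.imwrite("pics/w1c.png",cv2.resize(p[170:350,100:400],None,fx=2.6,fy=2.6))
W=np.load("pics/side0W.npy")
q=W.reshape(-1,3); q=q[(abs(q[:,0]-.58)<.012)&(abs(q[:,1])<.02)&(q[:,2]>.14)&(q[:,2]<.3)]; print(q[:,2].min(),len(q),np.percentile(q[:,2],[0,2,5,10]))
W=np.load("pics/wrist0W.npy")
q=W.reshape(-1,3); q=q[(q[:,0]>.555)&(q[:,0]<.582)&(abs(q[:,1])<.02)&(q[:,2]>.12)&(q[:,2]<.3)]; print(q[:,2].min(),len(q),np.percentile(q[:,2],[0,2,5,10]))
E
```

```text
222 172 [ 0.637 -0.087  0.292]
224 178 [ 0.639 -0.084  0.288]
228 176 [ 0.64  -0.084  0.293]
222 330 [0.635 0.014 0.291]
224 324 [0.637 0.01  0.291]
228 326 [0.636 0.01  0.299]
232 176 [ 0.643 -0.084  0.294]
240 165 [ 0.638 -0.085  0.316]
0.20503833860146514 62 [0.20503834 0.20607026 0.20778381 0.21451519]
0.2047770467832837 2992 [0.20477705 0.20973149 0.21462661 0.22158769]
```

View pics/w1c.png

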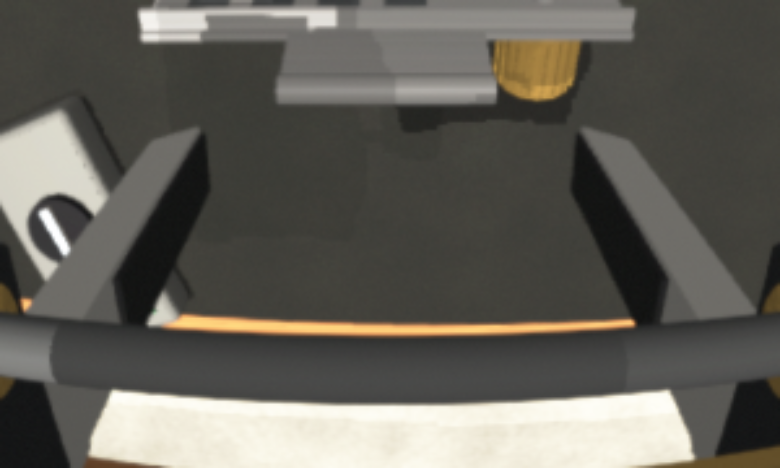

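Request:
{"name": "play_rows", "arguments": {"targets": [[0, 0, -1, 0, 1], [0, 0, -1, 0, 1], [0, 0, -1, 0, 1], [0, 0, -1, 0, 1], [0, 0, -1, 0, 1], [0, 0, 0, 0, 1], [0, 0, 1, 0, 1], [0, 0, 2.1, 0, 1], [0, 0, 2.1, 0, 1]]}}

```text
clock: 5.18
position: [0.6429, -0.0386, 0.2078]
ee_rot: [0.7, 0.714, -0.001, -0.001]
force: [-0.4, -0.6, -0.0]
grip_width: 0.0939
```

```bash
python3 - <<'E'
from h import *
s=r.get_state();print(s['position'],s['force'],s['grip_width'],r.tip_extent)
p,d=r.snapshot("wrist");ci=r.camera_info("wrist");W=cloud("wrist",d,ci)
cv2.imwrite("pics/w4.png",cv2.resize(p[170:350,100:400,::-1],None,fx=2.6,fy=2.6))
p,d=r.snapshot("side");W=cloud("side",d,r.camera_info("side"))
cv2.imwrite("pics/s4.png",cv2.resize(p[80:260,240:360,::-1],None,fx=3.3,fy=3.3))
E
```

```text
[ 0.64293737 -0.03855778  0.2077521 ] [-0.36544399 -0.64038957 -0.01350134] 0.09393026335576239 0.019
```

View pics/w4.png

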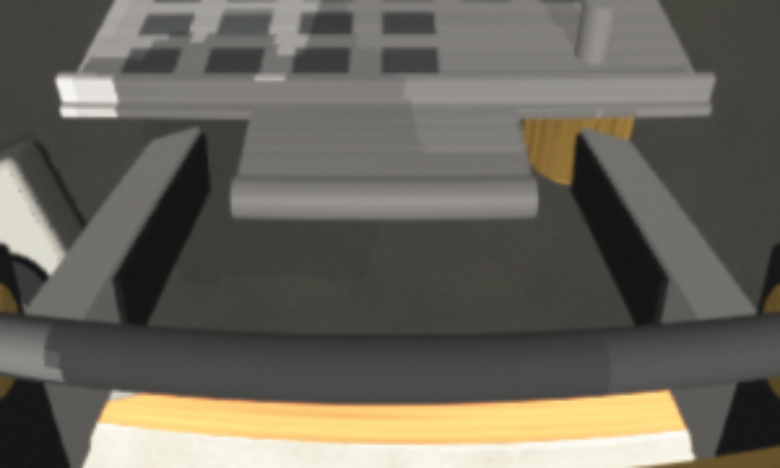

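View pics/s4.png

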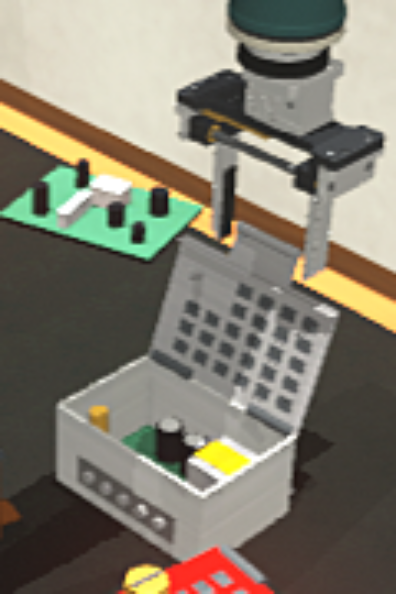

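Request:
{"name": "play_rows", "arguments": {"targets": [[0, 0.05, 0, 0, 0.6], [0, 0.05, 0, 0, 0.6], [0, 0.05, 0, 0, 0.6], [0, 0.05, 0, 0, 0.6], [0, 0.05, 0, 0, 0.6]], "grip_force": 25}}

```text
clock: 5.9
position: [0.6441, -0.04, 0.2093]
ee_rot: [0.701, 0.713, -0.0, 0.001]
force: [0.3, -6.3, 0.9]
grip_width: 0.0695
```

```bash
python3 - <<'E'
from h import *
s=r.get_state();print(s['position'],s['force'],s['torque'],s['grip_width'])
p,d=r.snapshot("wrist")
cv2.imwrite("pics/w5.png",cv2.resize(p[170:350,100:400,::-1],None,fx=2.6,fy=2.6))
th0=1.92
th=np.arange(1.92,-.01,-.08)
# bar rel. motion: tool y=+x, tool z=-z
y=150*(-np.cos(th)+np.cos(th0))/10; z=-150*(np.sin(th)-np.sin(th0))/10
for t,a,b in zip(th,y,z): print(round(t,2),round(a,2),round(b,2))
E
```

```text
[ 0.64414207 -0.03995962  0.20925387] [ 0.28299305 -6.25579607  0.87544266] [-1.30864761 -0.24812071  0.05758222] 0.06948116441069083
1.92 0.0 -0.0
1.84 -1.14 -0.37
1.76 -2.31 -0.64
1.68 -3.5 -0.82
1.6 -4.69 -0.9
1.52 -5.89 -0.89
1.44 -7.09 -0.78
1.36 -8.27 -0.57
1.28 -9.43 -0.28
1.2 -10.57 0.11
1.12 -11.67 0.59
1.04 -12.73 1.16
0.96 -13.74 1.81
0.88 -14.69 2.53
0.8 -15.58 3.33
0.72 -16.41 4.2
0.64 -17.16 5.14
0.56 -17.84 6.13
0.48 -18.44 7.17
0.4 -18.95 8.25
0.32 -19.37 9.38
0.24 -19.7 10.53
0.16 -19.94 11.7
0.08 -20.08 12.9
-0.0 -20.13 14.09
```

View pics/w5.png

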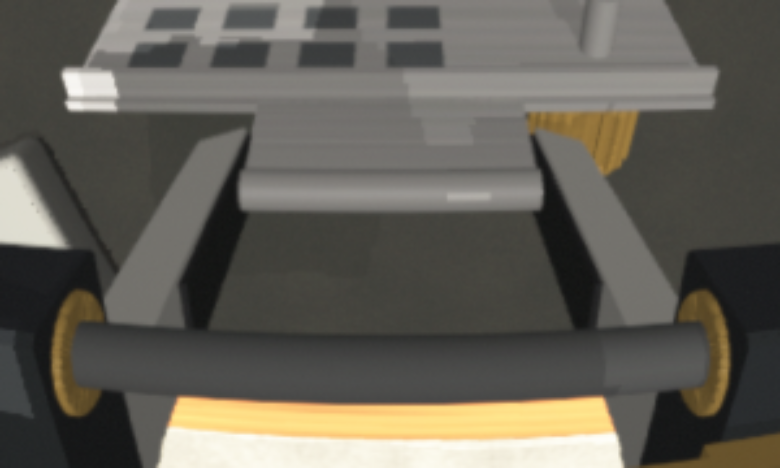

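Request:
{"name": "play_rows", "arguments": {"targets": [[-0.1, -0.57, -0.19, 0, 0.6], [-0.1, -1.14, -0.37, 0, 0.6], [-0.1, -1.72, -0.51, 0, 0.6], [-0.1, -2.31, -0.64, 0, 0.6], [-0.1, -2.9, -0.74, 0, 0.6], [-0.1, -3.5, -0.82, 0, 0.6], [-0.1, -4.1, -0.87, 0, 0.6], [-0.1, -4.69, -0.9, 0, 0.6], [-0.1, -5.29, -0.9, 0, 0.6], [-0.1, -5.89, -0.89, 0, 0.6], [-0.1, -6.49, -0.84, 0, 0.6], [-0.1, -7.09, -0.78, 0, 0.6], [-0.1, -7.68, -0.68, 0, 0.6], [-0.1, -8.27, -0.57, 0, 0.6], [-0.1, -8.27, -0.57, 0, 0.6]], "grip_force": 20}}

```text
clock: 7.82
position: [0.5609, -0.0417, 0.2153]
ee_rot: [0.7, 0.714, -0.0, 0.0]
force: [0.3, -5.4, 5.4]
grip_width: 0.0695
```

```bash
python3 - <<'E'
from h import *
s=r.get_state();print(s['position'],s['force'],s['torque'],s['grip_width'])
p,d=r.snapshot("wrist")
cv2.imwrite("pics/w6.png",p[:,:,::-1])
p,d=r.snapshot("side")
cv2.imwrite("pics/s6.png",cv2.resize(p[80:260,220:360,::-1],None,fx=3.3,fy=3.3))
E
```

```text
[ 0.56088335 -0.04167514  0.2152638 ] [ 0.31014776 -5.40749026  5.37317022] [-1.22365932 -0.11935453 -0.01597578] 0.06951952622895234
```

View pics/w6.png

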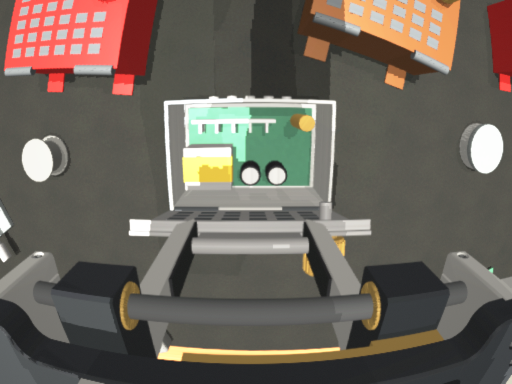

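View pics/s6.png

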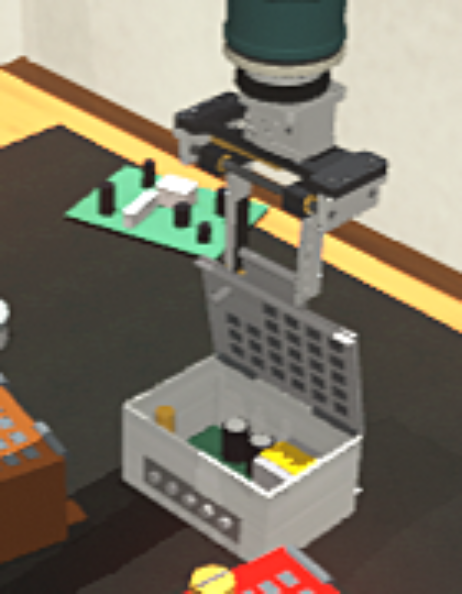

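```bash
python3 - <<'E'
import numpy as np
for a,b,st in((1.36,.6,.04),(.6,.12,.03),(.12,-.02,.01)):
    for t in np.arange(a,b-1e-6,-st): print([0,round(15*(-np.cos(t)+np.cos(a)),2),round(-15*(np.sin(t)-np.sin(a)),2),0,.6],end=",")
    print()
E
```

```text
[0, np.float64(0.0), np.float64(-0.0), 0, 0.6],[0, np.float64(-0.58), np.float64(0.14), 0, 0.6],[0, np.float64(-1.16), np.float64(0.3), 0, 0.6],[0, np.float64(-1.73), np.float64(0.48), 0, 0.6],[0, np.float64(-2.3), np.float64(0.69), 0, 0.6],[0, np.float64(-2.85), np.float64(0.92), 0, 0.6],[0, np.float64(-3.4), np.float64(1.17), 0, 0.6],[0, np.float64(-3.93), np.float64(1.44), 0, 0.6],[0, np.float64(-4.45), np.float64(1.73), 0, 0.6],[0, np.float64(-4.97), np.float64(2.05), 0, 0.6],[0, np.float64(-5.46), np.float64(2.38), 0, 0.6],[0, np.float64(-5.95), np.float64(2.73), 0, 0.6],[0, np.float64(-6.42), np.float64(3.11), 0, 0.6],[0, np.float64(-6.87), np.float64(3.5), 0, 0.6],[0, np.float64(-7.31), np.float64(3.91), 0, 0.6],[0, np.float64(-7.73), np.float64(4.33), 0, 0.6],[0, np.float64(-8.14), np.float64(4.78), 0, 0.6],[0, np.float64(-8.53), np.float64(5.24), 0, 0.6],[0, np.float64(-8.89), np.float64(5.71), 0, 0.6],[0, np.float64(-9.24), np.float64(6.2), 0, 0.6],
[0, np.float64(0.0), np.float64(-0.0), 0, 0.6],[0, np.float64(-0.25), np.float64(0.38), 0, 0.6],[0, np.float64(-0.49), np.floa
[... 727 characters left out ...]
p.float64(-0.0), 0, 0.6],[0, np.float64(-0.02), np.float64(0.15), 0, 0.6],[0, np.float64(-0.03), np.float64(0.3), 0, 0.6],[0, np.float64(-0.05), np.float64(0.45), 0, 0.6],[0, np.float64(-0.06), np.float64(0.6), 0, 0.6],[0, np.float64(-0.07), np.float64(0.75), 0, 0.6],[0, np.float64(-0.08), np.float64(0.9), 0, 0.6],[0, np.float64(-0.09), np.float64(1.05), 0, 0.6],[0, np.float64(-0.1), np.float64(1.2), 0, 0.6],[0, np.float64(-0.1), np.float64(1.35), 0, 0.6],[0, np.float64(-0.1), np.float64(1.5), 0, 0.6],[0, np.float64(-0.11), np.float64(1.65), 0, 0.6],[0, np.float64(-0.11), np.float64(1.8), 0, 0.6],[0, np.float64(-0.11), np.float64(1.95), 0, 0.6],[0, np.float64(-0.1), np.float64(2.1), 0, 0.6],
```

Request:
{"name": "play_rows", "arguments": {"targets": [[0, -0.58, 0.14, 0, 0.6], [0, -1.16, 0.3, 0, 0.6], [0, -1.73, 0.48, 0, 0.6], [0, -2.3, 0.69, 0, 0.6], [0, -2.85, 0.92, 0, 0.6], [0, -3.4, 1.17, 0, 0.6], [0, -3.93, 1.44, 0, 0.6], [0, -4.45, 1.73, 0, 0.6], [0, -4.97, 2.05, 0, 0.6], [0, -5.46, 2.38, 0, 0.6], [0, -5.95, 2.73, 0, 0.6], [0, -6.42, 3.11, 0, 0.6], [0, -6.87, 3.5, 0, 0.6], [0, -7.31, 3.91, 0, 0.6], [0, -7.73, 4.33, 0, 0.6], [0, -8.14, 4.78, 0, 0.6], [0, -8.53, 5.24, 0, 0.6], [0, -8.89, 5.71, 0, 0.6], [0, -9.24, 6.2, 0, 0.6], [0, -9.24, 6.2, 0, 0.6]]}}

```text
clock: 10.42
position: [0.468, -0.0436, 0.1525]
ee_rot: [0.7, 0.714, -0.001, -0.0]
force: [-0.8, -7.9, -0.5]
grip_width: 0.0696
```

```bash
python3 - <<'E'
from h import *
s=r.get_state();print(s['position'],s['force'],s['torque'],s['grip_width'],s['joint_pos'])
p,d=r.snapshot("wrist")
cv2.imwrite("pics/w7.png",p[:,:,::-1])
p,d=r.snapshot("side")
cv2.imwrite("pics/s7.png",cv2.resize(p[80:260,220:360,::-1],None,fx=3.3,fy=3.3))
E
```

```text
[ 0.46803198 -0.04359556  0.15251167] [-0.78304599 -7.87036462 -0.47556296] [-1.78685137  0.03537802  0.06969187] 0.06955926240455475 [ 0.27419178  0.21475449 -0.27732219  2.03024525  0.07534267  0.90690722
  1.54584768]
```

View pics/w7.png

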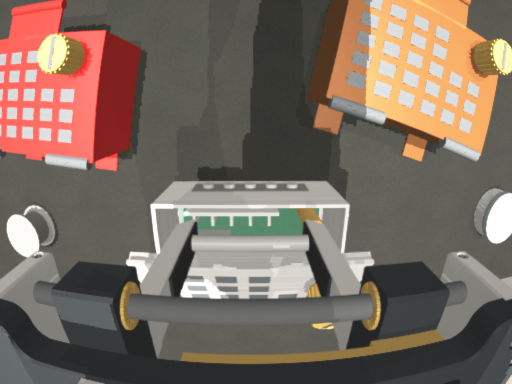

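View pics/s7.png

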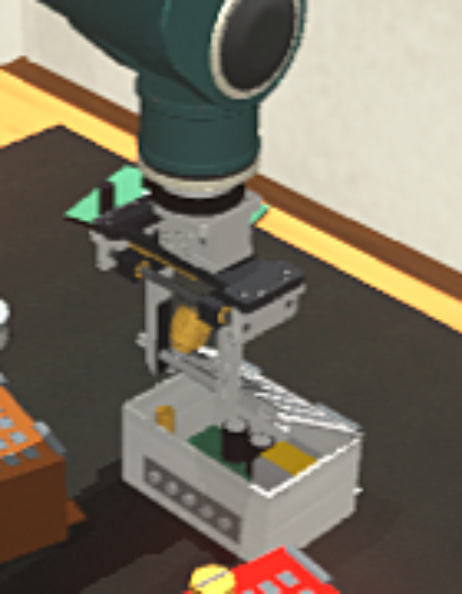

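Request:
{"name": "play_rows", "arguments": {"targets": [[-0.1, -0.25, 0.38, 0, 0.6], [-0.1, -0.49, 0.76, 0, 0.6], [-0.1, -0.71, 1.15, 0, 0.6], [-0.1, -0.92, 1.54, 0, 0.6], [-0.1, -1.13, 1.95, 0, 0.6], [-0.1, -1.32, 2.35, 0, 0.6], [-0.1, -1.49, 2.77, 0, 0.6], [-0.1, -1.66, 3.19, 0, 0.6], [-0.1, -1.81, 3.61, 0, 0.6], [-0.1, -1.95, 4.04, 0, 0.6], [-0.1, -2.08, 4.47, 0, 0.6], [-0.1, -2.19, 4.9, 0, 0.6], [-0.1, -2.29, 5.34, 0, 0.6], [-0.1, -2.38, 5.78, 0, 0.6], [-0.1, -2.45, 6.23, 0, 0.6], [-0.1, -2.51, 6.67, 0, 0.6], [-0.1, -2.51, 6.67, 0, 0.6]]}}

```text
clock: 12.65
position: [0.4438, -0.0443, 0.0858]
ee_rot: [0.7, 0.714, -0.0, -0.0]
force: [-0.5, 4.7, -0.7]
grip_width: 0.0699
```

```bash
python3 - <<'E'
from h import *
s=r.get_state();print(s['position'],s['force'],s['torque'],s['grip_width'],s['joint_pos'])
p,d=r.snapshot("wrist")
cv2.imwrite("pics/w8.png",p[:,:,::-1])
E
```

```text
[ 0.44377984 -0.04428658  0.08577156] [-0.49757785  4.68157289 -0.72985557] [ 1.0756359  -0.21752305  0.00145319] 0.06986432814115326 [ 0.26734931  0.2795068  -0.26762073  2.13921214  0.1088153   0.73564327
  1.51893269]
```

View pics/w8.png

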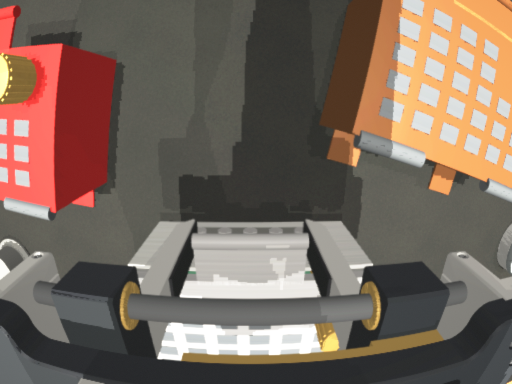

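Now the final slow lowering, stopping as contact appears.

Request:
{"name": "play_rows", "arguments": {"targets": [[0, -0.02, 0.15, 0, 0.6], [0, -0.03, 0.3, 0, 0.6], [0, -0.05, 0.45, 0, 0.6], [0, -0.06, 0.6, 0, 0.6], [0, -0.07, 0.75, 0, 0.6], [0, -0.08, 0.9, 0, 0.6], [0, -0.09, 1.05, 0, 0.6], [0, -0.1, 1.2, 0, 0.6], [0, -0.1, 1.35, 0, 0.6], [0, -0.1, 1.5, 0, 0.6], [0, -0.1, 1.65, 0, 0.6], [0, -0.1, 1.65, 0, 0.6]]}}

```text
clock: 14.2
position: [0.4429, -0.0443, 0.0699]
ee_rot: [0.7, 0.714, -0.0, 0.0]
force: [-2.9, 5.4, 6.3]
grip_width: 0.0698
```

```bash
python3 - <<'E'
from h import *
s=r.get_state();print(s['position'],s['force'],s['torque'],s['grip_width'],s['joint_pos'])
p,d=r.snapshot("wrist");W=cloud("wrist",d,r.camera_info("wrist"))
cv2.imwrite("pics/w9.png",p[:,:,::-1])
for u in (220,250,280): print([ (W[v,u]*1000).round(1).tolist() for v in (242,255,270,283)])
E
```

```text
[ 0.44288985 -0.04431948  0.06985722] [-2.94078938  5.44059073  6.31179659] [1.31574017 0.5884627  0.03052809] 0.06982728966617838 [ 0.26119242  0.30667625 -0.26219845  2.15173581  0.12249331  0.69675886
  1.50668716]
[[440.5, -60.4, 94.6], [451.1, -61.0, 90.9], [462.2, -61.3, 90.6], [471.9, -61.5, 90.9]]
[[440.0, -42.9, 94.7], [450.1, -42.7, 91.9], [462.1, -42.4, 89.7], [471.1, -42.3, 91.1]]
[[440.2, -25.2, 93.8], [450.7, -24.3, 90.4], [461.7, -23.6, 90.2], [470.8, -23.1, 91.5]]
```

Request:
{"name": "play_rows", "arguments": {"targets": [[0, 0, 0.1, 0, 0.6], [0, 0, 0.1, 0, 0.6], [0, 0, 0.1, 0, 1], [0, 0, 0.1, 0, 1], [0, 0, 0.1, 0, 1], [0, 0, 0.1, 0, 1], [0, 0, -2, 0, 1], [0, 0, -6, 0, 1], [0, 0, -11, 0, 1], [0, 0, -15, 0, 1], [0, 0, -15, 0, 1]]}}

```text
clock: 15.62
position: [0.4442, -0.0445, 0.2221]
ee_rot: [0.7, 0.714, 0.001, 0.002]
force: [0.6, 0.2, -0.1]
grip_width: 0.0942
```

```bash
python3 - <<'E'
from h import *
s=r.get_state();print(s['position'],s['force'],s['grip_width'],s['joint_pos'])
for n in ("wrist","scene","side"):
    p,d=r.snapshot(n);ci=r.camera_info(n);W=cloud(n,d,ci);np.save(f"pics/{n}10.npy",W);cv2.imwrite(f"pics/{n}10.png",p[:,:,::-1])
    print(n,[(np.round(t['pixel']).tolist(),round(t['conf'],2)) for t in r.tip_of("screw_grip",n)])
    q=W.reshape(-1,3)
    k=(q[:,2]>.1)&(q[:,2]<.132)&(abs(q[:,0]-.498)<.035)&(abs(q[:,1]-.018)<.035); 
    k2=k&(q[:,2]>.122)
    for kk in (k,k2):
        if kk.sum()>5: print(kk.sum(),q[kk].min(0).round(4),q[kk].max(0).round(4),cv2.minEnclosingCircle((q[kk][:,:2]*1000).astype(np.float32)))
    k=(q[:,2]>.08)&(q[:,2]<.1)&(abs(q[:,0]-.53)<.055)&(abs(q[:,1]+.06)<.06)
    A=np.c_[q[k][:,:2],np.ones(k.sum())];print("cover plane",k.sum(),np.linalg.lstsq(A,q[k][:,2],rcond=None)[0],np.median(q[k][:,2]))
E
```

```text
[ 0.44418678 -0.04454286  0.22205598] [ 0.57404067  0.20090524 -0.10284468] 0.09424516275044835 [ 0.30334159  0.07961309 -0.28607598  2.00815032  0.02678716  1.05254905
  1.59474421]
wrist [([82.0, 95.0], 0.92), ([236.0, 306.0], 0.76)]
880 [0.4776 0.0014 0.1001] [0.5109 0.0326 0.127 ] ((494.35174560546875, 18.145946502685547), 17.30175018310547)
616 [0.478  0.0028 0.122 ] [0.5109 0.0309 0.127 ] ((494.7527160644531, 18.665124893188477), 17.144453048706055)
cover plane 8142 [-0.00112376  0.00010758  0.08976528] 0.08916881188079903
scene [([189.0, 258.0], 0.67), ([223.0, 440.0], 0.48), ([186.0, 334.0], 0.43), ([148.0, 241.0], 0.41)]
125 [0.4799 0.0055 0.1004] [0.5126 0.0372 0.1297] ((495.7085876464844, 21.657724380493164), 17.0623836517334)
58 [0.4799 0.0055 0.1229] [0.511  0.0372 0.1297] ((495.15277099609375, 21.134933471679688), 16.754985809326172)
cover plane 704 [ 0.00031513 -0.00036812  0.09079639] 0.09098164676908782
side [([255.0, 284.0], 0.66), ([194.0, 189.0], 0.51), ([195.0, 273.0], 0.47)]
136 [ 0.4758 -0.0027  0.1003] [0.5094 0.0315 0.1282] ((493.5483703613281, 14.999706268310547), 17.763980865478516)
65 [ 0.4758 -0.0027  0.1221] [0.5094 0.0315 0.1282] ((493.5483703613281, 14.999706268310547), 17.763980865478516)
cover plane 937 [ 0.00258426 -0.00171245  0.08838074] 0.08984521228593922
```

View pics/wrist10.png

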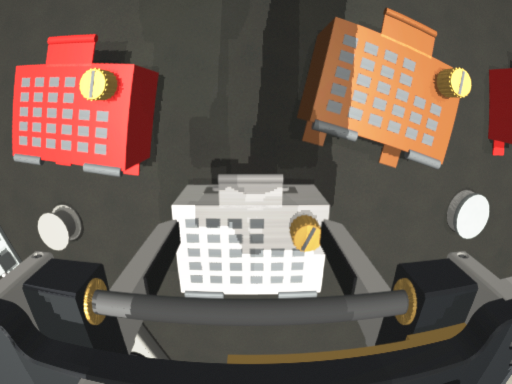

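View pics/side10.png

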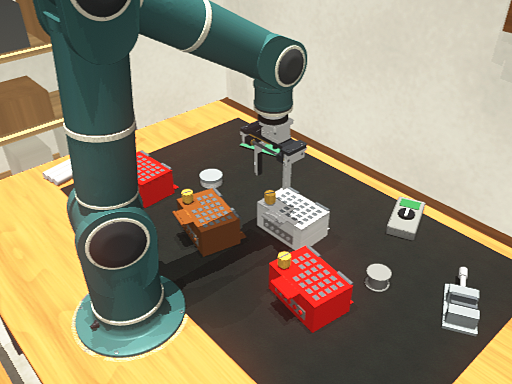

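Request:
{"name": "play_rows", "arguments": {"targets": [[2, 1.7, 0, 0, 1], [4.2, 3.5, 0, 0, 1], [6.2, 5.25, 0, 0, 1], [6.2, 5.25, 3, 0, 1], [6.2, 5.25, 6, 0, 1], [6.2, 5.25, 6, 0, 1], [6.2, 5.25, 6, 0, 1]]}}

```text
clock: 16.8
position: [0.4945, 0.0187, 0.1602]
ee_rot: [0.7, 0.714, 0.0, 0.0]
force: [-0.0, -0.2, 0.5]
grip_width: 0.0938
```

```bash
python3 - <<'E'
from h import *
s=r.get_state();print(s['position'],s['ee_rot'],s['joint_pos'])
n="wrist"
p,d=r.snapshot(n);ci=r.camera_info(n);W=cloud(n,d,ci);cv2.imwrite(f"pics/{n}11.png",p[:,:,::-1])
q=W.reshape(-1,3)
k=(q[:,2]>.118)&(q[:,2]<.132)&(abs(q[:,0]-.498)<.035)&(abs(q[:,1]-.018)<.035)
print(k.sum(),q[k].min(0).round(4),q[k].max(0).round(4),cv2.minEnclosingCircle((q[k][:,:2]*1000).astype(np.float32)))
E
```

```text
[0.49446944 0.01867365 0.16022882] [7.00284273e-01 7.13864081e-01 8.95509151e-05 4.42257544e-05] [ 0.19266728  0.25228779 -0.3356788   1.96616618  0.10202632  0.93896648
  1.39649   ]
1399 [0.4787 0.0013 0.1181] [0.5129 0.0346 0.1292] ((495.9495544433594, 17.886343002319336), 17.32184410095215)
```

View pics/wrist11.png

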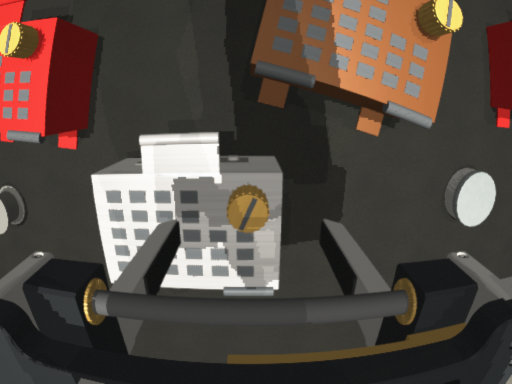

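Request:
{"name": "play_rows", "arguments": {"targets": [[-0.05, 0.15, 3, 0, 1], [-0.05, 0.15, 5, 0, 1], [-0.05, 0.15, 6.55, 0, 1], [-0.05, 0.15, 6.55, 0, 1], [-0.05, 0.15, 6.55, 0, 0.2], [-0.05, 0.15, 6.55, 0, 0.2], [-0.05, 0.15, 6.55, 0, 0.2], [-0.05, 0.15, 6.55, 0, 0.2], [-0.05, 0.15, 6.55, 0, 0.2], [-0.05, 0.15, 6.55, 0, 0.2], [-0.05, 0.15, 6.55, 0, 0.2], [-0.05, 0.15, 6.55, 0, 0.2]], "grip_force": 30}}

```text
clock: 18.35
position: [0.4957, 0.0171, 0.0941]
ee_rot: [0.701, 0.714, -0.0, 0.0]
force: [-0.2, -7.5, 1.2]
grip_width: 0.0313
```

```bash
python3 - <<'E'
from h import *
s=r.get_state();print(s)
p,d=r.snapshot("wrist");cv2.imwrite("pics/w12.png",p[:,:,::-1])
E
```

```text
{'clock': 18.35, 'joint_pos': array([ 0.17311402,  0.34994435, -0.31813112,  2.01748964,  0.15215362,
        0.79656693,  1.35540986]), 'qvel': array([-0.00108522,  0.00052881, -0.00045103,  0.00055301, -0.00124737,
       -0.00206911, -0.00090705]), 'effort': array([-3.20669308e+00, -6.65256071e+01, -7.18172640e+00, -3.33680391e+01,
       -1.39468778e+00, -4.99787126e-01, -5.86970639e-02]), 'position': array([0.49567161, 0.01707889, 0.0940823 ]), 'ee_rot': array([ 7.00586798e-01,  7.13566948e-01, -4.84538621e-04,  3.38578958e-04]), 'force': array([-0.19674306, -7.49732059,  1.21282951]), 'torque': array([-1.40092287,  0.0397675 ,  0.06750099]), 'grip_width': 0.03129952115482707}
```

View pics/w12.png

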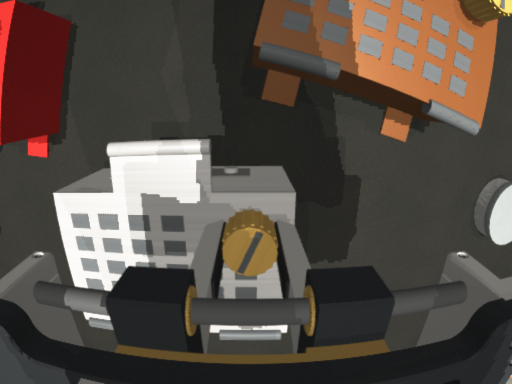

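Request:
{"name": "play_rows", "arguments": {"targets": [[-0.1, 0, 0, 0.12, 0.2], [-0.1, 0, 0, 0.24, 0.2], [-0.1, 0, 0, 0.36, 0.2], [-0.1, 0, 0, 0.48, 0.2], [-0.1, 0, 0, 0.6, 0.2], [-0.1, 0, 0, 0.72, 0.2], [-0.1, 0, 0, 0.84, 0.2], [-0.1, 0, 0, 0.96, 0.2], [-0.1, 0, 0, 1.08, 0.2], [-0.1, 0, 0, 1.2, 0.2], [-0.1, 0, 0, 1.32, 0.2], [-0.1, 0, 0, 1.44, 0.2], [-0.1, 0, 0, 1.5, 0.2], [-0.1, 0, 0, 1.5, 0.2]]}}

```text
clock: 20.15
position: [0.4949, 0.016, 0.094]
ee_rot: [0.999, 0.044, -0.001, 0.001]
force: [-6.4, -7.7, 7.9]
grip_width: 0.0316
```

```bash
python3 - <<'E'
from h import *
s=r.get_state();print(s)
p,d=r.snapshot("wrist");cv2.imwrite("pics/w13.png",p[:,:,::-1])
E
```

```text
{'clock': 20.15, 'joint_pos': array([-0.08024702,  0.33261286, -0.01767218,  2.02677323,  0.00986174,
        0.78419945, -0.01575047]), 'qvel': array([ 0.00541629, -0.00040656, -0.00571438,  0.00156415,  0.00102527,
       -0.00189657,  0.02477354]), 'effort': array([ -4.01974931, -65.00054598,  -3.09259124, -35.63038945,
        -1.62586413,  -2.26793669,  -0.81200581]), 'position': array([0.49485756, 0.01601325, 0.093994  ]), 'ee_rot': array([ 9.99027239e-01,  4.40828513e-02, -9.27261726e-04,  6.47365566e-04]), 'force': array([-6.44976165, -7.74383473,  7.90479427]), 'torque': array([-1.76342216,  1.52212579, -0.05060431]), 'grip_width': 0.031573890482722626}
```

View pics/w13.png

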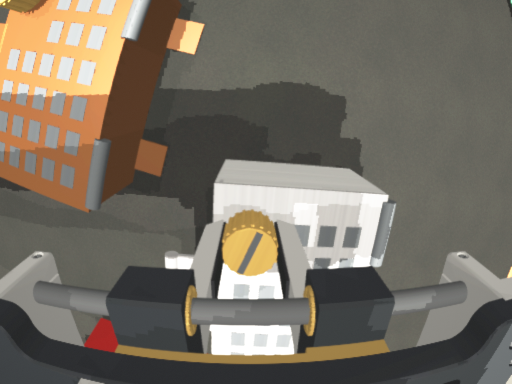

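Request:
{"name": "play_rows", "arguments": {"targets": [[-0.05, 0.05, 0, 0.1, 0.2], [-0.05, 0.05, 0, 0.2, 0.2], [-0.05, 0.05, 0, 0.3, 0.2], [-0.05, 0.05, 0, 0.4, 0.2], [-0.05, 0.05, 0, 0.5, 0.2], [-0.05, 0.05, 0, 0.6, 0.2], [-0.05, 0.05, 0, 0.6, 0.2]]}}

```text
clock: 21.08
position: [0.4943, 0.016, 0.094]
ee_rot: [0.967, -0.253, -0.001, 0.001]
force: [-7.5, -4.3, 8.4]
grip_width: 0.0319
```

```bash
python3 - <<'E'
from h import *
s=r.get_state();print(s['force'],s['torque'],s['effort'],s['ee_rot'],s['joint_pos'])
p,d=r.snapshot("wrist");cv2.imwrite("pics/w14.png",cv2.resize(p[180:320,170:330,::-1],None,fx=3,fy=3))
E
```

```text
[-7.47448936 -4.33391079  8.38595023] [-1.0435294   1.7714549  -0.04770096] [ -2.46980354 -64.20611858   0.32599241 -35.84190845  -1.06197551
  -2.50478894  -1.32744167] [ 9.67399092e-01 -2.53254420e-01 -8.86267514e-04  6.40240419e-04] [-0.18164512  0.33216859  0.10176478  2.03139953 -0.04614464  0.78225287
 -0.56468173]
```

View pics/w14.png

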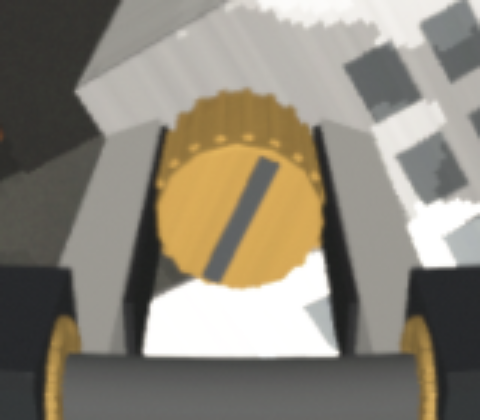

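Request:
{"name": "play_rows", "arguments": {"targets": [[-0.05, 0, 0, 0.08, 0.2], [-0.05, 0, 0, 0.16, 0.2], [-0.05, 0, 0, 0.24, 0.2], [-0.05, 0, 0, 0.32, 0.2], [-0.05, 0, 0, 0.32, 0.2]]}}

```text
clock: 21.75
position: [0.494, 0.0162, 0.094]
ee_rot: [0.915, -0.404, -0.001, 0.001]
force: [-7.0, -4.3, 7.6]
grip_width: 0.0316
```

```bash
python3 - <<'E'
from h import *
s=r.get_state();print(s['force'],s['torque'],s['effort'],s['ee_rot'],s['joint_pos'])
p,d=r.snapshot("wrist");cv2.imwrite("pics/w15.png",cv2.resize(p[180:320,170:330,::-1],None,fx=3,fy=3))
E
```

```text
[-6.97732265 -4.31956802  7.58842789] [-1.20687703  1.54498873 -0.03074406] [ -2.52819322 -64.11194086   0.92404453 -35.43329358  -1.16566066
  -2.14599587  -1.0445711 ] [ 9.14768162e-01 -4.03978077e-01 -6.39319372e-04  7.17700441e-04] [-0.23680588  0.33344892  0.16612382  2.03405143 -0.07597819  0.78161079
 -0.85732475]
```

View pics/w15.png

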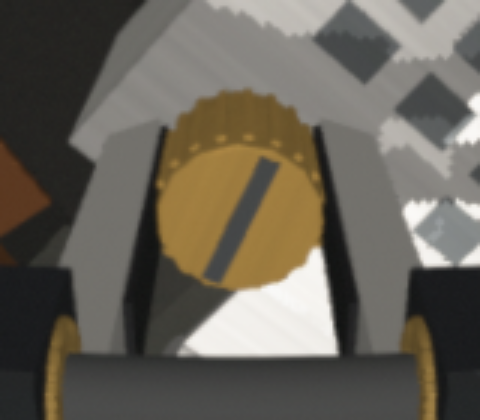

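Request:
{"name": "play_rows", "arguments": {"targets": [[0, 0, 0, 0.08, 0.2], [0, 0, 0, 0.16, 0.2], [0, 0, 0, 0.24, 0.2], [0, 0, 0, 0.32, 0.2], [0, 0, 0, 0.4, 0.2], [0, 0, 0, 0.4, 0.2]]}}

```text
clock: 22.55
position: [0.495, 0.017, 0.0942]
ee_rot: [0.817, -0.577, 0.0, -0.0]
force: [0.5, -0.3, 4.0]
grip_width: 0.0317
```

```bash
python3 - <<'E'
from h import *
s=r.get_state();print(s['force'],s['torque'],s['effort'],s['ee_rot'],s['joint_pos'])
p,d=r.snapshot("wrist");cv2.imwrite("pics/w16.png",cv2.resize(p[180:320,170:330,::-1],None,fx=3,fy=3))
E
```

```text
[ 0.50459781 -0.26284007  4.04611328] [-0.03797441 -0.04207386  0.41932746] [ -0.09462567 -64.33364868   4.64926422 -31.90118909  -0.52654618
   0.08617433  -1.80791181] [ 8.17089791e-01 -5.76510395e-01  1.89503900e-04 -4.65626770e-05] [-0.30614595  0.33777852  0.24689892  2.03533774 -0.11506717  0.78095336
 -1.21970985]
```

View pics/w16.png

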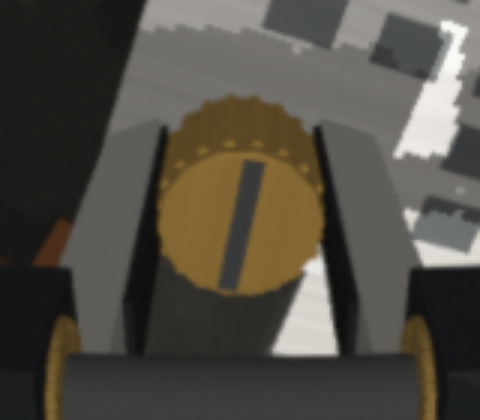

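Request:
{"name": "play_rows", "arguments": {"targets": [[0, 0, 0, 0, 1], [0, 0, 0, 0, 1], [0, 0, 0, 0, 1], [0, 0, 0, 0, 1], [0, 0, 0, 0, 1], [0, 0, 0, 0, 1], [0, 0, -3, 0, 1], [0, 0, -8, 0, 1], [0, 0, -13, 0, 1], [0, 0, -13, 0, 1]]}}

```text
clock: 23.85
position: [0.4964, 0.017, 0.2274]
ee_rot: [0.817, -0.577, 0.002, -0.002]
force: [-1.3, 0.6, -1.0]
grip_width: 0.0938
```

```bash
python3 - <<'E'
from h import *
s=r.get_state();print(s['position'],s['force'],s['grip_width'])
for n in ("wrist","scene","side"):
    p,d=r.snapshot(n);ci=r.camera_info(n);W=cloud(n,d,ci);cv2.imwrite(f"pics/{n}17.png",p[:,:,::-1])
    q=W.reshape(-1,3)
    k=(q[:,2]>.08)&(q[:,2]<.1)&(abs(q[:,0]-.53)<.055)&(abs(q[:,1]+.06)<.06)
    A=np.c_[q[k][:,:2],np.ones(k.sum())];print(n,"plane",k.sum(),np.linalg.lstsq(A,q[k][:,2],rcond=None)[0],np.median(q[k][:,2]))
    for l in("spool_mid","tin_mid"):
        for t in r.tip_of(l,n)[:1]:
            v,u=map(int,t['pixel']); print(l,t['conf'],W[v,u].round(3))
E
```

```text
[0.49644366 0.01699987 0.22743682] [-1.25383945  0.6492343  -1.0280794 ] 0.09384564153395869
wrist plane 9314 [-0.00120136 -0.00099124  0.08927886] 0.08869345153656721
spool_mid 0.92 [ 0.537 -0.329  0.042]
scene plane 706 [-0.00239245  0.00044937  0.09212536] 0.09077609963010197
spool_mid 0.69 [ 0.544 -0.335  0.044]
tin_mid 0.65 [0.523 0.327 0.033]
side plane 939 [0.0014507  0.0009984  0.08923182] 0.08989906336546516
spool_mid 0.63 [ 0.522 -0.358  0.043]
tin_mid 0.58 [0.487 0.312 0.031]
```

View pics/wrist17.png

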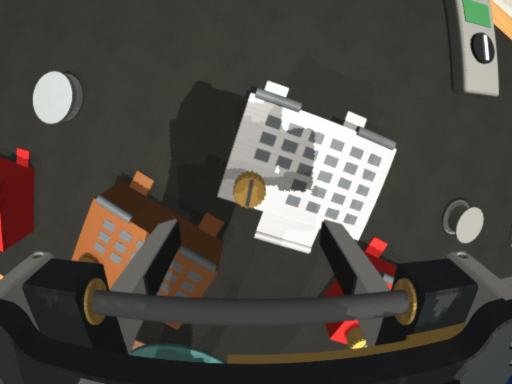

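View pics/side17.png

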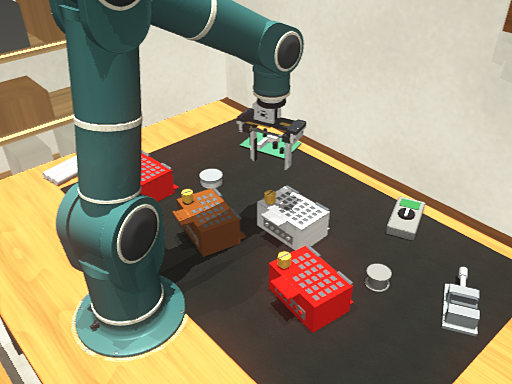

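```bash
python3 - <<'E'
from rig import r
print(r.hand_in())
E
```

```text
the job is handed in; nothing more can be done
None
```

The cover is closed on the case and the knurled screw is tight. I handed the job in at about 24 s of the 67 s allowed.

- **Cover:** I held the pull bar by its two ends, swung the cover past upright and lowered it slowly to the rim. Vertical contact at the end was about 6 N.
- **Screw:** I gripped the head and turned it clockwise about 2.5 rad. It then stopped: the wrist torque rose to 0.42 N m, against about 0.05 N m to turn it freely. The pads slipped on the head by roughly 15°.
- **Last checks:** The cover lies level at about 0.09 m in all three cameras. The gripper is open, about 13 cm above its screw-gripping height, and touches nothing. The last pictures show the spool and tin where they stood, and their measured points agree with the first ones within the spread between cameras.

**What disagreed:**
- The fingertips are really about 2–3 mm behind the reported TCP, not 19 mm ahead of it as stated. Because of this my first closing on the bar rested on top of it with about 7 N. I reopened the gripper, went about 2 cm lower and gripped it correctly.
- The screw's final angle can't be read directly. I judge it tight from the torque rise and the slip.

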